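# Run the ingredient carriage up to its mark

### The job

Bring the free-running ingredient carriage along its rail until its pointer stands over the low white mark block beside the rail, and leave it there by itself, at rest and untouched for at least three seconds. Push and brake it gently, only with the fingers against the two upright steel push plates that face each other in the gap between the tubs: do not touch the deck or the tubs, let nothing hit the end stop, and leave the things around it alone.

Things in the scene. Friction and masses are not known exactly. Their poses are not given: they have to be found in the camera images.
- rail: Fixed linear guide on the bench: 1000 mm long along its y axis, 130 mm wide, 36 mm high. Origin on the bench under its middle. Its y axis is the travel direction, towards the stop. Place and yaw (up to 0.12 rad) vary.
- carriage (a joint): Carriage position along the rail's +y, m: 0 at mid-rail, limits +-0.225; positive is towards the stop. Laden mass 4.0 kg nominal (hidden, about 3 to 5.3). Ball guides: viscous drag about 0.15 N per m/s plus about 0.002 N, so it coasts (time constant about 27 s); it rebounds at about 0.3 of the closing speed. About 1 N moves it; over 20 N from the fingers is a knock.
- well (a point): Middle of the gap between the push plates, on the deck's top face (65 mm above the bench); moves with the carriage, axes as the rail. The plates' facing surfaces lie at y = +100 and -100 mm; they are 190 mm wide in x and reach from 65 to 130 mm above the bench, a tub right behind each. Press the +y plate to drive towards the stop, the -y plate to brake.
- pointer (a point): Pointer's centre line: point on the carriage's axis, 200 mm in +y from point well, 50 mm above the bench. The pointer is a dark steel tongue 14 mm wide that sticks out on the side away from the robot, from 95 to 150 mm in +x of this point, 50 to 58 mm above the bench.
- mark (a point): Mark's centre line: point on the rail's axis, 50 mm above the bench, axes as the rail. The mark block is a white plastic block 36 mm wide along y and 50 mm long in x, centred 136 mm in +x of this point (side away from the robot), top 44 mm above the bench, just below the pointer's path. The pointer is on the mark within 18 mm of this point along y.
- stop: Fixed end stop astride the rail, dark steel, together with the mark block; origin on the bench under point mark, axes as the rail. The face of the stop is at y = +75 mm and 92 mm high. The deck's leading edge is 20 mm ahead of the pointer, so it would strike the stop 55 mm beyond the mark. Its place along the rail varies.
- deck: Aluminium deck plate of the carriage, 200 x 440 x 15 mm, top 65 mm above the bench. Origin on the bench level under the middle of the carriage. Not to be touched.
- tub_left: White lidded plastic tub fixed on the leading (+y) end of the deck, 190 x 110 x 81 mm, top 146 mm above the bench; origin under its middle, 161 mm in +y from point well. Not to be touched.
- tub_right: The same tub on the trailing (-y) end; origin under its middle, 161 mm in -y from point well. Not to be touched.
- bowl: Bystander: white bowl, 140 mm across, 60 mm high, between the robot and the rail; origin under its middle.
- jar: Bystander: glass jar, 80 mm across, 100 mm high, beyond the rail; origin under its middle.
- cutter: Bystander: steel cutter ring, 70 mm across, 45 mm high, between the robot and the rail; origin under its middle.
- scraper: Bystander: flat spatula lying beyond the rail; origin under its middle.

How it is judged:
By the outcome, as a careful person would: the job done as asked, in the order asked, and still so for the second after the job is handed in, with the robot touching nothing.
It also fails if it takes over 51 s, if anything falls off the work surface, if the arm or the gripper's body presses on something with over 40 N, if the wrist force passes 120 N, or if a joint passes its speed limit or range.

### The arm

A 6-joint arm with a two-finger parallel gripper is mounted at the origin on the work surface. World frame = base frame: x ahead of the robot, y to its left, z up, the work surface at z = 0. Lengths are in m, angles in degrees, forces in N, time in s.
With the tool pointing down it reaches from about 0.4 to 0.825 m from the base axis. Payload 7 kg.
Tool frame: the origin (TCP) lies midway between the tips of the shut fingers; the grasp point (between the pads) lies ctrl.grasp_offset behind it (ctrl.grasp_offset is the distance from the TCP to the grasp point, in m); z points along the fingers, y is the line along which they close (so a half turn about z gives the same grasp; the last joint's range is limited). The gripper opens to 88 mm and grips with 3 to 60 N. Pads are 19 mm wide; open, the fingers measure 130 mm over their backs; the gripper's body (78 mm by 193 mm) begins 47 mm behind the grasp point.
Start: joints at [79.532, 20.546, 0.682, 0, -70.136, -16.507], TCP at [0.306, 0.602, 0.227] pointing down, gripper open.
Joint ranges: [-176.03, 176.03], [-82.01, 121.73], [-58.28, 71.71], [-173.87, 95.51], [-174.79, -0.11], [-173.66, 173.66]. Speed limits (degrees/s): [136.94, 136.94, 172.46, 180, 180, 180].

### API

Orientations are given as [roll, pitch, yaw] about the fixed x, y, z axes, in that order (R = Rz(yaw) Ry(pitch) Rx(roll)).
In Python, from plant import ctrl gives the robot as it stands. The module is installed in compiled form; this text tells all that it offers.
- The arm moves only by the tool send_rows, never from a script. Its argument "increments" is a list that holds one entry, the list of rows, each a list of 4 numbers: the shift along the world's x, y, z normalised to -1 to 1, where 1 is 0.2 m, then the turn about the world's z normalised to -1 to 1, where 1 is 1.5 rad. In form: [[[x, y, z, roll], ...]]. A call has 1 to 12 rows; each row is the pose to reach, as a shift and turn from the pose commanded when the call began; what a row does not reach only later rows make up. A row lasts 1/8 s, in which the tool goes at most 62.5 mm and 10.7 degrees, less where a joint would pass 70% of its speed; a pose out of reach is approached as far as the arm can. A call with a number of a shift or a turn outside -1 to 1 is refused whole. A call with a gripper value outside its range is refused whole. "jaw" is the opening, from 0 (shut) to 1 (fully open), set as the call begins (left out, the last holds). The fingers move at their own pace and stop on an object; the grip force is fixed at half the most. Time passes only in rows, so rows that repeat a pose let the fingers close. It gives the time, the measured TCP pose, the force, the opening and the grip force at its end, in the units of the state.
- ctrl.get_obs(): the state, without advancing time (a new reading comes with each control period).
- ctrl.snapshot(name): name is "side" or "top" or "wrist"; returns the picture (400x640x3 uint8, red, green, blue); there is no depth.
- ctrl.calibration(name): a dict with "mtx" (3x3 intrinsics, pixels), "eye" and "attitude" of the camera in the world. Camera axes: x right, y up, looking along -z (the intrinsics and any distortion apply to the point x, -y, -z); pixel columns grow to the right and rows downward; lengths in m; the calibration is good to about 2 mm. The wrist camera is an equidistant fisheye: a pixel r from the principal point sees the ray r / f radians off the axis. A picture is of the moment at which its call begins: read the wrist's pose just before it. calibration takes no time and is no camera call; for the wrist camera it gives the pose at the moment of the call.
- ctrl.close_job(): hands the job in; it is judged then, once.
Trained networks look in the newest picture that a camera, given by its name, has taken for a name from the list of things; names that differ only in an ending like _2 or _b are one class to them, and where a whole thing is asked for, a point or a joint stands for the part that bears it (a point fixed in the world has none). Each returns a list of dicts, best first, with "conf" (0 to 1); they miss things now and then, are a little off and sometimes report something else, mostly with a low value. They report only what shows in the picture. A call takes as long as a camera call.
- ctrl.trace(thing, camera): "mask" (400x640 bool, what is visible of it) and "bbox" ([left, top, right, bottom] in pixels, round what is visible of it).
- ctrl.spot_point(thing, camera): "pixel" ([row, column] in pixels: a listed point, or the origin of a listed thing).
The state is a dict: "clock": time; "joint_pos": joint angles; "qvel": joint speeds; "tau": joint torques, N m; "tool_pos": TCP position; "orientation": TCP orientation; "force": force on the tool from outside, world axes, zero at the start; "moment": the same for the moment, N m; "opening": finger opening in m; "gripper_force": force on a finger pad.
Only numpy, scipy, OpenCV 4.12 (cv2) and the standard library are available. Lean on these libraries where they do the work, as an engineer would, in place of code of your own. Each camera call takes 0.05 s, during which the arm holds its last target. There are 200 camera calls.

## Working session

There is one attempt and no reset: what is moved stays moved. The work goes in short steps, Python scripts to look and compute and a tool call to move; the robot and the scene stay as the last step left them, time stands still between calls to the robot, and variables do not carry over. Pictures are saved under pics/ and viewed, at most 10 in all, crops included, and the job is handed in when it is done.

Besides the shell and the picture viewer there is one more tool, called after "Call:" as name(argument=value, ...), one argument or row to a line, values as JSON. send_rows: Moves the arm, as the interface text tells. Its arguments: {"type":"object","properties":{"increments":{"type":"array"},"jaw":{"type":"number"}},"required":["increments"]}

```bash
mkdir -p pics; cat > h.py <<'E'
import numpy as np, cv2
from plant import ctrl
def cam(n):
    c=ctrl.calibration(n); return np.array(c['mtx'],float),np.array(c['eye'],float),c['attitude'],c
def ray(n,row,col):
    K,e,a,c=cam(n); A=np.array(a,float)
    if A.shape==(3,3): R=A
    else:
        r,p,y=np.radians(A); 
        Rx=cv2.Rodrigues(np.array([r,0,0]))[0];Ry=cv2.Rodrigues(np.array([0,p,0]))[0];Rz=cv2.Rodrigues(np.array([0,0,y]))[0]
        R=Rz@Ry@Rx
    d=np.linalg.inv(K)@[col,row,1]
    return e,R@np.array([d[0],-d[1],-d[2]])
def at(n,row,col,z):
    e,d=ray(n,row,col); return e+d*(z-e[2])/d[2]
def snap(n,f=None):
    im=ctrl.snapshot(n)
    if f: cv2.imwrite('pics/'+f,im[:,:,::-1])
    return im
E
python3 - <<'E'
from h import *
np.set_printoptions(precision=4,suppress=True)
for n in('top','side'):
    print(ctrl.calibration(n)); snap(n,n+'0.png')
H=dict(well=.065,pointer=.05,mark=.05,rail=0,stop=0,deck=0,tub_left=0,tub_right=0,bowl=0,jar=0,cutter=0,scraper=0)
for n in('top','side'):
  for t,z in H.items():
    r=ctrl.spot_point(t,n)
    for q in r[:2]: print(n,t,q['pixel'],round(q['conf'],2),at(n,*q['pixel'],z))
print(ctrl.get_obs())
E
```

```text
{'mtx': array([[397.0612,   0.    , 323.4279],
       [  0.    , 397.0612, 198.4132],
       [  0.    ,   0.    ,   1.    ]]), 'eye': array([0.306 , 0.0006, 1.1326]), 'attitude': array([ 11.395 ,   0.3744, -91.001 ])}
{'mtx': array([[360.8177,   0.    , 318.7791],
       [  0.    , 360.8177, 199.1614],
       [  0.    ,   0.    ,   1.    ]]), 'eye': array([-0.0338, -0.4818,  0.7679]), 'attitude': array([ 46.6886,  -0.5285, -48.8278])}
top well [172.6, 367.8] 0.83 [ 0.5921 -0.1207  0.065 ]
top mark [182.8, 364.8] 0.56 [ 0.5668 -0.1128  0.05  ]
top rail [178.2, 325.6] 0.95 [ 0.5949 -0.0034  0.    ]
top deck [179.6, 367.0] 0.89 [ 0.5883 -0.1249  0.    ]
top tub_left [171.2, 311.7] 0.97 [0.617  0.0372 0.    ]
top tub_right [181.2, 425.9] 0.62 [ 0.5802 -0.2971  0.    ]
top bowl [295.0, 449.0] 0.86 [ 0.2552 -0.3388  0.    ]
top jar [123.0, 384.8] 0.6 [ 0.7634 -0.1855  0.    ]
top jar [294.1, 205.2] 0.39 [0.2692 0.3374 0.    ]
top cutter [298.3, 204.4] 0.59 [0.2579 0.3392 0.    ]
top scraper [111.3, 306.4] 0.82 [0.806  0.0511 0.    ]
side well [209.9, 366.5] 0.93 [ 0.5868 -0.1225  0.065 ]
s
[... 456 characters left out ...]
 jar [147.5, 265.8] 0.2 [0.6622 0.3744 0.    ]
side cutter [213.8, 177.4] 0.76 [0.2579 0.3198 0.    ]
side cutter [168.5, 358.8] 0.66 [0.7899 0.0476 0.    ]
side scraper [167.2, 363.5] 0.52 [0.8065 0.0398 0.    ]
{'clock': 1.3, 'joint_pos': array([ 79.5318,  20.5478,   0.6837,  -0.0002, -70.1358, -16.5069]), 'qvel': array([ 0.049 ,  0.0549,  0.0044, -0.0425,  0.1213, -0.0187]), 'tau': array([ -0.0001, -58.2374,  29.3291,   7.0021,   0.0123,  -0.    ]), 'tool_pos': array([0.3062, 0.6016, 0.2266]), 'orientation': array([-180.    ,    0.0002,  -26.9751]), 'force': array([-0.3756,  0.2047,  0.1947]), 'moment': array([0.0017, 0.007 , 0.015 ]), 'gripper_force': 0.0, 'opening': 0.08756313601505925}
```

View pics/top0.png

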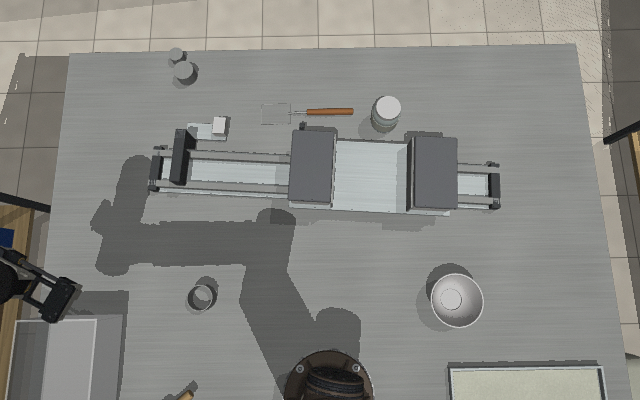

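View pics/side0.png

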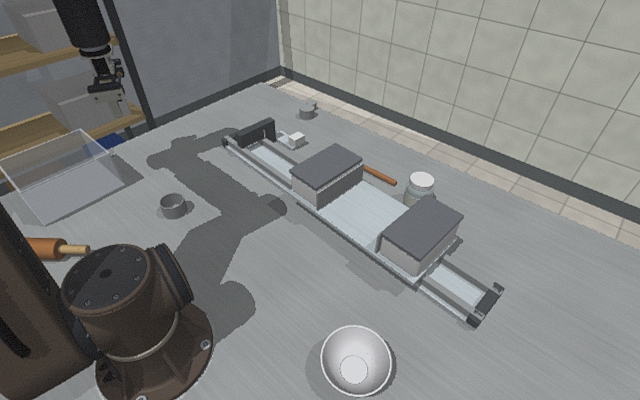

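The top view shows the rail running from the stop (about col 180, row 155) to its right end (col 495). The white mark block is at about (row 125, col 220), the pointer at (126, 302) and the deck gap at cols 335–410. The side view agrees. Next I'll zoom in and fit the rail axis.

```bash
python3 - <<'E'
from h import *
np.set_printoptions(precision=4,suppress=True)
im=cv2.imread('pics/top0.png')
a=cv2.resize(im[105:225,140:340],None,fx=4,fy=4,interpolation=cv2.INTER_CUBIC)
cv2.imwrite('pics/c1.png',a)
a=cv2.resize(im[120:225,320:510],None,fx=4,fy=4,interpolation=cv2.INTER_CUBIC)
cv2.imwrite('pics/c2.png',a)
for t in('rail','deck','stop','tub_left','tub_right','pointer'):
  for q in ctrl.trace(t,'top')[:1]:
    m=q['mask'].astype(np.uint8); p=np.argwhere(m)
    print(t,round(q['conf'],2),q['bbox'],p.mean(0),cv2.minAreaRect(p[:,::-1].astype(np.float32)))
E
```

```text
rail 0.93 [148.3, 122.8, 501.9, 218.0] [175.4295 340.8955] ((325.6591796875, 168.4420166015625), (354.74359130859375, 83.42253112792969), 3.9451863765716553)
deck 0.63 [288.9, 140.5, 450.4, 218.2] [179.7665 370.225 ] ((370.67730712890625, 176.9690399169922), (160.30650329589844, 70.1408462524414), 3.094058036804199)
stop 0.65 [167.2, 117.6, 228.6, 184.0] [144.2857 193.7347] ((192.3179931640625, 143.60552978515625), (43.777706146240234, 83.61692810058594), 43.636077880859375)
tub_left 0.93 [286.7, 128.5, 332.3, 205.6] [166.9039 310.6715] ((310.6258544921875, 166.8603515625), (43.043243408203125, 74.69441223144531), 3.3664603233337402)
tub_right 0.55 [410.8, 136.6, 458.6, 211.6] [173.4219 434.9646] ((435.5080871582031, 173.2316131591797), (44.97996520996094, 74.99644470214844), 1.7098139524459839)
pointer 0.92 [284.2, 121.9, 459.8, 216.8] [174.3433 372.8762] ((374.4717102050781, 171.84906005859375), (170.7369842529297, 85.8264389038086), 4.635463237762451)
```

View pics/c1.png

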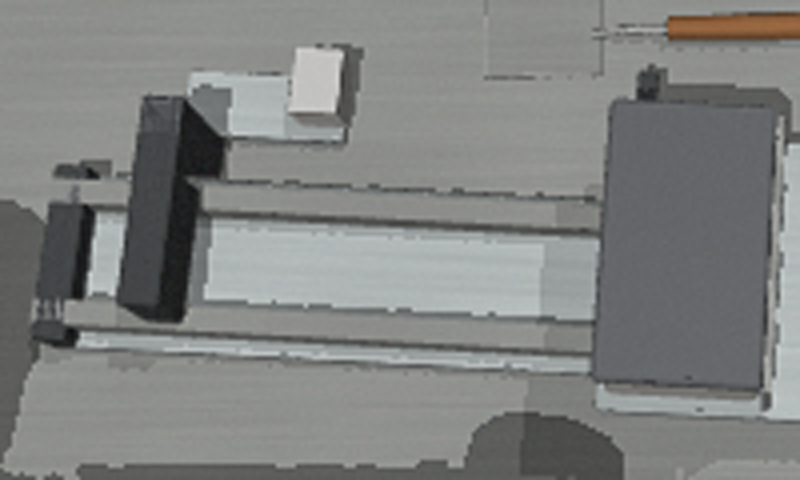

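View pics/c2.png

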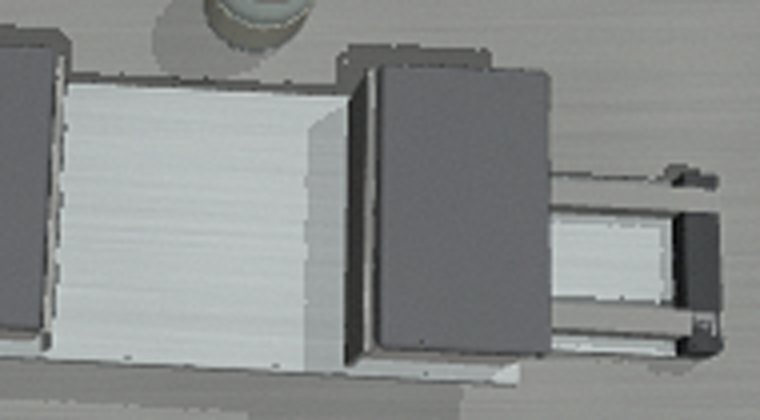

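The crops show the mark block's top face at about px (219.1, 125.2), the pointer at about (302.5, 124), and the two tub tops.

```bash
python3 - <<'E'
from h import *
np.set_printoptions(precision=4,suppress=True)
P=lambda o,c,z:np.array([at('top',o[1]+y/4,o[0]+x/4,z) for x,y in c])
A=(140,105);B=(320,120)
L=P(A,[(612,100),(778,105),(763,388),(594,380)],.146)
R=P(B,[(378,66),(550,70),(550,354),(378,350)],.146)
M=P(A,[(295,46),(344,49),(338,116),(289,112)],.044)
pt=P(A,[(638,68),(662,68),(638,98),(660,98)],.058)
# deck edge near side: z=.065
D=P(B,[(50,357),(515,384)],.065); D2=P(A,[(597,408)],.065)
Fr=P(B,[(70,80),(345,95)],.065)
print('tubs',L,R,L.mean(0),R.mean(0));print('M',M,M.mean(0));print('pt',pt,pt.mean(0));print(D,D2,Fr)
u=(L.mean(0)-R.mean(0))[:2];print('sep',np.linalg.norm(u)); u/=np.linalg.norm(u)
v=D2[0]-D[1];v=v[:2]/np.linalg.norm(v[:2])
print('yaw tubs',np.degrees(np.arctan2(-u[0],u[1])),'deck edge',np.degrees(np.arctan2(-v[0],v[1])))
w=(L.mean(0)+R.mean(0))[:2]/2; print('well',w)
xh=np.array([u[1],-u[0]])
for n,q in(('M',M.mean(0)),('pt',pt.mean(0))): print(n,(q[:2]-w)@u,(q[:2]-w)@xh)
E
```

```text
tubs [[ 0.6898  0.0803  0.146 ]
 [ 0.6842 -0.0286  0.146 ]
 [ 0.4954 -0.0148  0.146 ]
 [ 0.5025  0.0921  0.146 ]] [[ 0.6655 -0.2372  0.146 ]
 [ 0.6605 -0.3491  0.146 ]
 [ 0.4727 -0.3333  0.146 ]
 [ 0.4773 -0.2254  0.146 ]] [0.593  0.0323 0.146 ] [ 0.569  -0.2863  0.146 ]
M [[0.7758 0.3202 0.044 ]
 [0.7728 0.2843 0.044 ]
 [0.7212 0.287  0.044 ]
 [0.725  0.3227 0.044 ]] [0.7487 0.3036 0.044 ]
pt [[0.748  0.0687 0.058 ]
 [0.7476 0.0514 0.058 ]
 [0.7252 0.0688 0.058 ]
 [0.7249 0.053  0.058 ]] [0.7364 0.0605 0.058 ]
[[ 0.4907 -0.0204  0.065 ]
 [ 0.4662 -0.3353  0.065 ]] [[0.4991 0.0976 0.065 ]] [[ 0.6889 -0.0389  0.065 ]
 [ 0.674  -0.2322  0.065 ]]
sep 0.3194175961739391
yaw tubs -4.299149948454186 deck edge -4.3427927322294515
well [ 0.581 -0.127]
M 0.4419274406586766 0.1349563546326536
pt 0.19860719001073165 0.14091663708067917
```

```bash
python3 -c "
from plant import ctrl;print(ctrl.grasp_offset, ctrl.get_obs()['clock'])"
```

```text
0.0188 1.6
```

Call:
send_rows(
  increments=[
    [[0.08, -0.22, 0, 0.066], [0.17, -0.45, 0, 0.132], [0.26, -0.68, 0, 0.198], [0.344, -0.91, 0, 0.2636]],
  ],
  jaw=1,
)

```text
clock: 2.1
tool_pos: [0.3754, 0.4181, 0.2267]
orientation: [-180.0, -0.0, -4.1]
force: [1.7, -0.3, -0.3]
opening: 0.0878
gripper_force: 0.0
```

Call:
send_rows(
  increments=[
    [[0.085, -0.23, 0, 0], [0.17, -0.46, 0, 0], [0.26, -0.69, 0, 0], [0.344, -0.91, 0, 0]],
  ],
)

```text
clock: 2.6
tool_pos: [0.4442, 0.236, 0.2269]
orientation: [-180.0, -0.0, -4.3]
force: [0.4, 1.1, 0.1]
opening: 0.0879
gripper_force: 0.0
```

Call:
send_rows(
  increments=[
    [[0.085, -0.23, 0, 0], [0.17, -0.46, 0, 0], [0.26, -0.69, 0, 0], [0.344, -0.91, 0, 0]],
  ],
)

```text
clock: 3.1
tool_pos: [0.5131, 0.054, 0.2269]
orientation: [-180.0, -0.0, -4.3]
force: [0.6, 0.2, -1.2]
opening: 0.0875
gripper_force: 0.0
```

Call:
send_rows(
  increments=[
    [[0.085, -0.23, 0, 0], [0.17, -0.46, 0, 0], [0.26, -0.69, 0, 0], [0.344, -0.91, 0, 0], [0.344, -0.91, 0, 0]],
  ],
)

```text
clock: 3.72
tool_pos: [0.5818, -0.1292, 0.2259]
orientation: [180.0, 0.1, -4.5]
force: [0.2, 2.1, -0.8]
opening: 0.0875
gripper_force: 0.0
```

```bash
python3 - <<'E'
from h import *
np.set_printoptions(precision=4,suppress=True)
snap('top','t1.png'); o=ctrl.get_obs(); print(o['clock'],o['tool_pos'],o['orientation'],o['force'])
im=cv2.imread('pics/t1.png'); im0=cv2.imread('pics/top0.png')
# pointer template shift
print(np.abs(im[115:130,285:300].astype(int)-im0[115:130,285:300]).mean(), np.abs(im[118:132,296:312].astype(int)-im0[118:132,296:312]).mean())
cv2.imwrite('pics/c3.png',cv2.resize(im[100:250,270:480],None,fx=3,fy=3,interpolation=cv2.INTER_CUBIC))
E
```

```text
3.775 [ 0.5814 -0.1278  0.226 ] [179.9954   0.0496  -4.4794] [-0.0024 -0.1951  0.0605]
64.99851851851852 46.933035714285715
```

View pics/c3.png

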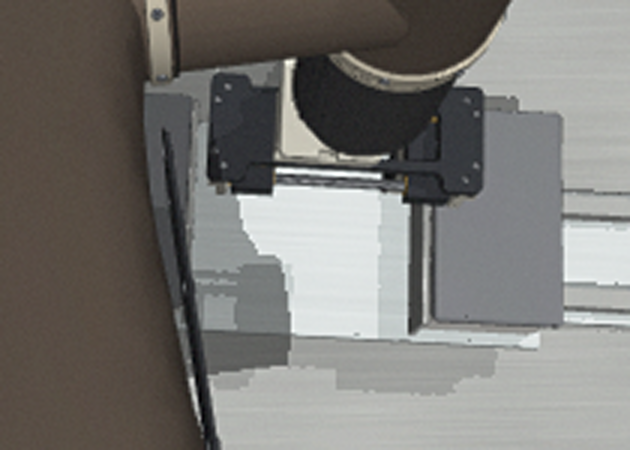

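The carriage hasn't moved and the gripper is centred over the gap, so I'll descend.

Call:
send_rows(
  increments=[
    [[0, 0, -0.2, 0], [0, 0, -0.4, 0], [0, 0, -0.55, 0], [0, 0, -0.635, 0], [0.0019, 0.025, -0.635, 0], [0.0057, 0.075, -0.635, 0], [0.0087, 0.115, -0.635, 0]],
  ],
)

```text
clock: 4.65
tool_pos: [0.584, -0.1025, 0.1009]
orientation: [-180.0, -0.1, -4.3]
force: [-0.2, 0.6, 0.2]
opening: 0.0876
gripper_force: 0.0
```

```bash
python3 - <<'E'
from h import *
np.set_printoptions(precision=4,suppress=True)
a=snap('side','s1.png'); b=snap('wrist','w1.png'); o=ctrl.get_obs(); print(o['clock'],o['tool_pos'],o['orientation'],o['force'])
print(ctrl.calibration('wrist'))
im=np.vstack([a[80:340,200:520],b[::2,::2]])if 0 else np.hstack([a[100:400,200:520],b[50:350,:]][:2])
cv2.imwrite('pics/c4.png',cv2.resize(im[:,:,::-1],(800,250)))
for n in('side','wrist'):
  for t in('well','mark','pointer'):
    for q in ctrl.spot_point(t,n)[:2]: print(n,t,q, at(n,*q['pixel'],.065 if t=='well' else .05) if n=='side' else '')
E
```

```text
4.75 [ 0.5838 -0.1024  0.1006] [-179.9776   -0.1023   -4.2518] [ 0.4719 -0.3831 -0.1963]
{'mtx': array([[309.7069,   0.    , 324.5772],
       [  0.    , 309.7069, 196.8168],
       [  0.    ,   0.    ,   1.    ]]), 'eye': array([ 0.6606, -0.1078,  0.2581]), 'attitude': array([-16.515 ,   0.0021, -94.3048])}
side well {'pixel': [210.0, 365.7], 'conf': 0.91} [ 0.585 -0.121  0.065]
side mark {'pixel': [148.9, 265.4], 'conf': 0.64} [0.6104 0.3136 0.05  ]
side pointer {'pixel': [149.6, 264.9], 'conf': 0.44} [0.6065 0.3119 0.05  ]
wrist well {'pixel': [224.3, 357.3], 'conf': 0.93}
```

View pics/c4.png

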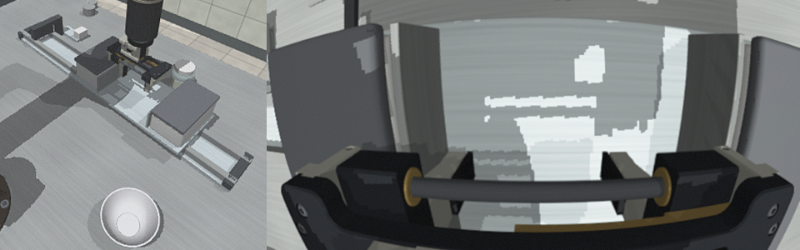

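The wrist view shows the fingers in the gap, clear of both plates. I'll approach the +y plate gently and push.

Call:
send_rows(
  increments=[
    [[0.0009, 0.0125, 0, 0], [0.0019, 0.025, 0, 0], [0.0028, 0.0374, 0, 0], [0.0038, 0.05, 0, 0], [0.0047, 0.0623, 0, 0], [0.0058, 0.0773, 0, 0], [0.0073, 0.0972, 0, 0], [0.0092, 0.1222, 0, 0], [0.0111, 0.1471, 0, 0], [0.013, 0.172, 0, 0], [0.0149, 0.197, 0, 0], [0.0168, 0.222, 0, 0]],
  ],
)

```text
clock: 6.55
tool_pos: [0.5865, -0.0587, 0.0996]
orientation: [-180.0, 0.0, -4.3]
force: [0.1, 1.1, -0.4]
opening: 0.0875
gripper_force: 0.0
```

```bash
cat >> h.py <<'E'
U=np.array([.0753,.9972]); W0=np.array([.581,-.127])
def Rm(A):
    r,p,y=np.radians(A); f=lambda v:cv2.Rodrigues(np.array(v,float))[0]
    return f([0,0,y])@f([0,p,0])@f([r,0,0])
def wrist_at(row,col,z,c):
    K=c['mtx'];x=(col-K[0,2])/K[0,0];y=(row-K[1,2])/K[1,1];r=np.hypot(x,y)
    s=np.sinc(r/np.pi); d=Rm(c['attitude'])@np.array([x*s,-y*s,-np.cos(r)])
    e=np.array(c['eye']); return e+d*(z-e[2])/d[2]
def look(f):
    # carriage travel s and TCP travel t along rail, from well start, mm
    c=ctrl.calibration('wrist'); o=ctrl.get_obs(); snap('wrist',f)
    q=ctrl.spot_point('well','wrist'); a=ctrl.get_obs()
    w=wrist_at(*q[0]['pixel'],.065,c)[:2] if q else [np.nan]*2
    print('clk %.3f s=%.1f tcp=%.1f conf %s lat %.1f F %s'%(o['clock'],1e3*(w-W0)@U,1e3*(o['tool_pos'][:2]-W0)@U,round(q[0]['conf'],2) if q else 0,1e3*(w-W0)@[U[1],-U[0]],o['force']))
E
python3 - <<'E'
from h import *
look('w2.png');look('w3.png');look('w4.png')
E
```

```text
clk 6.550 s=32.4 tcp=68.5 conf 0.79 lat 3.5 F [ 0.07941418  1.09676062 -0.40680678]
clk 6.650 s=40.1 tcp=68.7 conf 0.86 lat 4.2 F [ 0.14066258  0.04937221 -1.00261086]
clk 6.750 s=42.7 tcp=68.3 conf 0.93 lat 4.5 F [-0.33737608 -0.09028823 -0.34869648]
```

Call:
send_rows(
  increments=[
    [[0.0011, 0.0145, 0, 0], [0.0022, 0.029, 0, 0], [0.0033, 0.0436, 0, 0], [0.0044, 0.0582, 0, 0], [0.0055, 0.0727, 0, 0], [0.0066, 0.0872, 0, 0], [0.0077, 0.1018, 0, 0], [0.0088, 0.1163, 0, 0], [0.0099, 0.131, 0, 0], [0.011, 0.1454, 0, 0], [0.0121, 0.16, 0, 0], [0.0132, 0.1745, 0, 0]],
  ],
)

```text
clock: 8.35
tool_pos: [0.5891, -0.024, 0.0995]
orientation: [-180.0, 0.0, -4.3]
force: [0.1, 1.4, 0.1]
opening: 0.0879
gripper_force: 0.0
```

```bash
python3 - <<'E'
from h import *
look('w5.png');look('w6.png')
E
```

```text
clk 8.350 s=108.4 tcp=103.4 conf 0.85 lat 4.0 F [0.11964115 1.35251648 0.13336575]
clk 8.450 s=112.7 tcp=103.5 conf 0.6 lat 1.9 F [ 0.09777799  0.00921219 -0.16821359]
```

Call:
send_rows(
  increments=[
    [[0.0009, 0.0125, 0, 0], [0.0019, 0.025, 0, 0], [0.0028, 0.0374, 0, 0], [0.0038, 0.05, 0, 0], [0.0047, 0.0623, 0, 0], [0.0057, 0.0748, 0, 0], [0.0072, 0.0947, 0, 0], [0.0087, 0.1147, 0, 0], [0.0102, 0.1346, 0, 0], [0.0117, 0.1546, 0, 0], [0.0132, 0.1745, 0, 0], [0.0147, 0.1945, 0, 0]],
  ],
)

```text
clock: 10.05
tool_pos: [0.5921, 0.015, 0.0995]
orientation: [180.0, 0.0, -4.3]
force: [0.9, -0.1, -0.3]
opening: 0.0876
gripper_force: 0.0
```

Call:
send_rows(
  increments=[
    [[0.0014, 0.0189, 0, 0], [0.0028, 0.0364, 0, 0], [0.004, 0.0524, 0, 0], [0.0051, 0.0668, 0, 0], [0.006, 0.0798, 0, 0], [0.0069, 0.0912, 0, 0], [0.0077, 0.1012, 0, 0], [0.0083, 0.1097, 0, 0], [0.0089, 0.1172, 0, 0], [0.0094, 0.1237, 0, 0], [0.0109, 0.1436, 0, 0], [0.0124, 0.1635, 0, 0]],
  ],
)

```text
clock: 11.55
tool_pos: [0.5946, 0.0477, 0.0996]
orientation: [-180.0, -0.0, -4.3]
force: [-0.6, -0.1, -0.4]
opening: 0.0877
gripper_force: 0.0
```

```bash
python3 - <<'E'
from h import *
look('w7.png');look('w8.png')
E
```

```text
clk 11.550 s=207.9 tcp=175.2 conf 0.89 lat 2.2 F [-0.57811117 -0.06610337 -0.4477392 ]
clk 11.650 s=208.0 tcp=175.4 conf 0.81 lat 4.4 F [ 0.5256015  -0.48905214 -0.52054401]
```

```bash
python3 - <<'E'
from h import *
for i in range(5): look('w9%d.png'%i)
E
```

```text
clk 11.750 s=208.3 tcp=175.1 conf 0.68 lat 3.2 F [ 0.29909395  0.33090165 -0.11496119]
clk 11.850 s=209.8 tcp=175.0 conf 0.76 lat 3.4 F [-1.11861427  0.74112766 -0.30888322]
clk 11.950 s=209.7 tcp=174.9 conf 0.55 lat 2.5 F [0.58625485 0.59602752 0.34379449]
clk 12.050 s=211.2 tcp=174.9 conf 0.61 lat 2.3 F [-0.17712489 -0.02474974  0.09626231]
clk 12.150 s=211.3 tcp=174.9 conf 0.68 lat 2.1 F [ 0.28316642 -0.11210407 -0.40598391]
```

Call:
send_rows(
  increments=[
    [[0.0015, 0.02, 0, 0], [0.003, 0.04, 0, 0], [0.0045, 0.06, 0, 0], [0.006, 0.08, 0, 0], [0.0075, 0.1, 0, 0], [0.0075, 0.1, 0, 0], [0.0075, 0.1, 0, 0], [0.0075, 0.1, 0, 0]],
  ],
)

```text
clock: 13.25
tool_pos: [0.596, 0.0673, 0.0995]
orientation: [180.0, 0.0, -4.3]
force: [0.4, -0.5, 0.0]
opening: 0.0877
gripper_force: 0.0
```

```bash
python3 - <<'E'
from h import *
for i in range(3): look('wa%d.png'%i)
E
```

```text
clk 13.250 s=218.7 tcp=194.9 conf 0.83 lat 3.1 F [ 0.39155362 -0.46542303  0.04101563]
clk 13.350 s=219.1 tcp=194.9 conf 0.98 lat 2.6 F [ 0.03686728 -0.03239133  0.15812384]
clk 13.450 s=221.6 tcp=194.9 conf 0.72 lat 3.8 F [-0.86497975  0.0091543  -0.19453817]
```

Call:
send_rows(
  increments=[
    [[0, 0, 0, 0], [0, 0, 0, 0], [0, 0, 0, 0], [0, 0, 0, 0], [0, 0, 0, 0], [0, 0, 0, 0], [0, 0, 0, 0], [0.0002, 0.0025, 0, 0], [0.0004, 0.0055, 0, 0], [0.0006, 0.0085, 0, 0], [0.0009, 0.0115, 0, 0], [0.0011, 0.0145, 0, 0]],
  ],
)

```text
clock: 15.05
tool_pos: [0.5962, 0.0704, 0.0995]
orientation: [180.0, 0.0, -4.3]
force: [0.1, 0.4, 0.0]
opening: 0.0874
gripper_force: 0.0
```

Call:
send_rows(
  increments=[
    [[0.0002, 0.003, 0, 0], [0.0005, 0.006, 0, 0], [0.0007, 0.009, 0, 0], [0.0009, 0.012, 0, 0], [0.0011, 0.0147, 0, 0], [0.0013, 0.0172, 0, 0], [0.0015, 0.0197, 0, 0], [0.0017, 0.0219, 0, 0], [0.0018, 0.0239, 0, 0], [0.002, 0.0259, 0, 0], [0.0021, 0.0277, 0, 0], [0.0022, 0.0292, 0, 0]],
  ],
)

```text
clock: 16.55
tool_pos: [0.5967, 0.0762, 0.0996]
orientation: [180.0, 0.0, -4.3]
force: [0.4, 0.4, 1.0]
opening: 0.0881
gripper_force: 0.0
```

Call:
send_rows(
  increments=[
    [[0.0001, 0.0015, 0, 0], [0.0002, 0.0027, 0, 0], [0.0003, 0.0037, 0, 0], [0.0004, 0.0047, 0, 0], [0.0004, 0.0055, 0, 0], [0.0005, 0.0062, 0, 0], [0.0005, 0.0067, 0, 0], [0.0005, 0.0072, 0, 0], [0.0006, 0.0075, 0, 0], [0.0006, 0.0077, 0, 0], [0.0006, 0.0077, 0, 0]],
  ],
)

```text
clock: 17.92
tool_pos: [0.5968, 0.0777, 0.0996]
orientation: [180.0, 0.0, -4.3]
force: [0.1, 0.4, -1.4]
opening: 0.0878
gripper_force: 0.0
```

```bash
python3 - <<'E'
from h import *
for i in range(4): look('wb%d.png'%i)
E
```

```text
clk 17.925 s=244.9 tcp=205.3 conf 0.82 lat 4.7 F [ 0.0787646   0.36252973 -1.36707943]
clk 18.025 s=246.0 tcp=205.3 conf 0.69 lat 2.1 F [ 0.52488775 -0.1036544  -0.6036384 ]
clk 18.125 s=244.5 tcp=205.3 conf 0.89 lat 3.0 F [-0.60482082  0.27483708  0.07003775]
clk 18.225 s=245.4 tcp=205.3 conf 0.57 lat 2.1 F [-0.68303173  0.16755383  0.07026187]
```

Call:
send_rows(
  increments=[
    [[0.0011, 0.015, 0, 0], [0.0045, 0.06, 0, 0], [0.009, 0.12, 0, 0], [0.0128, 0.17, 0, 0], [0.0143, 0.19, 0, 0], [0.0143, 0.19, 0, 0], [0.0143, 0.19, 0, 0]],
  ],
)

```text
clock: 19.2
tool_pos: [0.5996, 0.1156, 0.0995]
orientation: [180.0, 0.0, -4.3]
force: [-0.6, 0.3, -1.5]
opening: 0.088
gripper_force: 0.0
```

```bash
python3 - <<'E'
from h import *
look('wc0.png'); a=snap('side','sc0.png')
for q in ctrl.spot_point('mark','side')[:1]: print(q,at('side',*q['pixel'],.05))
E
```

```text
clk 19.200 s=245.0 tcp=243.3 conf 0.85 lat 3.1 F [-0.60997221  0.30064375 -1.46505875]
```

Call:
send_rows(
  increments=[
    [[0, 0, 0, 0], [0, 0, 0, 0], [0, 0, 0, 0], [0, 0, 0, 0], [0, 0, 0, 0], [0, 0, 0, 0], [0, 0, 0, 0], [0, 0, 0, 0], [0, 0, 0, 0], [0, 0, 0, 0], [0, 0, 0, 0], [0, 0, 0, 0]],
  ],
)

```text
clock: 20.9
tool_pos: [0.5997, 0.1157, 0.0995]
orientation: [180.0, 0.0, -4.3]
force: [-0.6, 0.6, -0.5]
opening: 0.0876
gripper_force: 0.0
```

```bash
python3 - <<'E'
from h import *
look('wc1.png'); snap('side','sc1.png')
g=lambda f:cv2.imread('pics/'+f,0).astype(np.float32)
for a,b in(('wc0.png','wc1.png'),):
  A,B=g(a),g(b)
  for sl in((slice(20,150),slice(0,130)),(slice(20,150),slice(520,640))):
    print(cv2.phaseCorrelate(A[sl].copy(),B[sl].copy(),cv2.createHanningWindow(A[sl].shape[::-1],cv2.CV_32F)))
b=cv2.imread('pics/sc1.png');w=cv2.imread('pics/wc1.png')
cv2.imwrite('pics/c5.png',np.hstack([cv2.resize(b[100:300,220:420],(400,400),interpolation=cv2.INTER_CUBIC),cv2.resize(w,(400,400))]))
E
```

```text
clk 20.900 s=241.6 tcp=243.4 conf 0.61 lat 3.6 F [-0.5943667   0.58714191 -0.47347812]
((1.2662317256297086, 0.34135882368094883), 0.9360941124224041)
((0.9282193880053242, 1.2402468228964096), 0.9770931705427759)
```

View pics/c5.png

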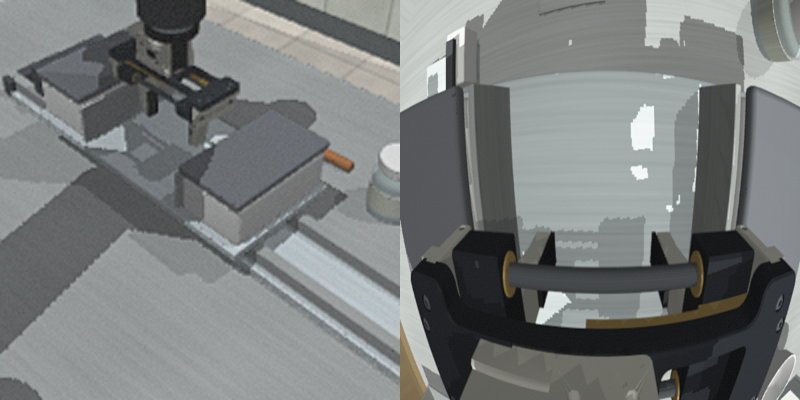

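The side and wrist views show the fingers centred and untouched by the plates. There's a drift of under 1 mm/s that is dying out. Lifting straight out.

Call:
send_rows(
  increments=[
    [[0, 0, 0.1, 0], [0, 0, 0.3, 0], [0, 0, 0.5, 0], [0, 0, 0.7, 0], [0, 0, 0.85, 0], [0, 0, 0.9, 0], [0, 0, 0.9, 0], [0, 0, 0.9, 0]],
  ],
)

```text
clock: 22.05
tool_pos: [0.5991, 0.1156, 0.278]
orientation: [180.0, 0.1, -4.3]
force: [0.5, -0.4, -0.5]
opening: 0.0874
gripper_force: 0.0
```

Call:
send_rows(
  increments=[
    [[-0.2, 0, 0, 0], [-0.4, 0, 0, 0], [-0.6, 0, 0, 0], [-0.7, 0, 0, 0], [-0.7, 0, 0, 0], [-0.7, 0, 0, 0], [-0.7, 0, 0, 0]],
  ],
)

```text
clock: 22.92
tool_pos: [0.4604, 0.1158, 0.2791]
orientation: [180.0, 0.0, -4.3]
force: [-0.5, -0.4, 0.7]
opening: 0.0872
gripper_force: 0.0
```

```bash
python3 - <<'E'
from h import *
snap('top','td.png'); w=snap('wrist','wd.png'); look('we0.png'); print(ctrl.get_obs()['clock'],ctrl.get_obs()['tool_pos'])
t=cv2.imread('pics/td.png'); w=cv2.imread('pics/wd.png')
cv2.imwrite('pics/c6.png',np.hstack([cv2.resize(t[95:220,160:300],(400,357),interpolation=cv2.INTER_CUBIC),cv2.resize(w,(400,357))]))
E
```

```text
clk 23.025 s=243.4 tcp=232.9 conf 0.63 lat 1.2 F [-0.27824032  0.24097707  0.15679426]
23.125 [0.4600122  0.1156654  0.27921656]
```

View pics/c6.png

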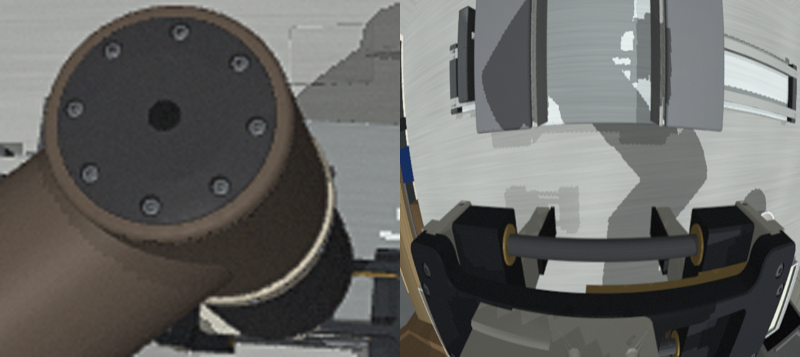

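The top view is blocked by the arm, so I'll move it aside for the check.

Call:
send_rows(
  increments=[
    [[0, -0.25, 0, 0], [0, -0.5, 0, 0], [0, -0.75, 0, 0], [0, -1, 0, 0]],
  ],
)

```text
clock: 23.62
tool_pos: [0.4597, -0.0858, 0.2797]
orientation: [-180.0, -0.0, -4.3]
force: [1.1, -0.2, 0.2]
opening: 0.0874
gripper_force: 0.0
```

Call:
send_rows(
  increments=[
    [[0, -0.25, 0, 0], [0, -0.5, 0, 0], [0, -0.75, 0, 0], [0, -1, 0, 0], [0, -1, 0, 0], [0, -1, 0, 0], [0, -1, 0, 0]],
  ],
)

```text
clock: 24.5
tool_pos: [0.4599, -0.2835, 0.2797]
orientation: [-180.0, -0.0, -4.3]
force: [-0.6, 0.4, 0.7]
opening: 0.088
gripper_force: 0.0
```

```bash
python3 - <<'E'
from h import *
snap('top','te.png'); print(ctrl.get_obs()['clock'])
t=cv2.imread('pics/te.png')
cv2.imwrite('pics/c7.png',cv2.resize(t[95:215,150:350],None,fx=4,fy=4,interpolation=cv2.INTER_CUBIC))
E
```

```text
24.55
```

View pics/c7.png

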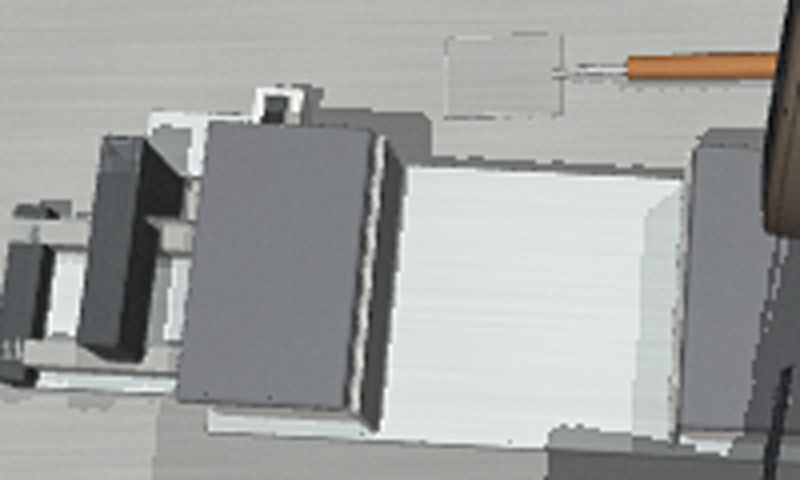

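The pointer (crop col 276) stands in the middle of the white block (cols 254–304). I'll wait and confirm the carriage is at rest.

Call:
send_rows(
  increments=[
    [[0, 0, 0, 0], [0, 0, 0, 0], [0, 0, 0, 0], [0, 0, 0, 0], [0, 0, 0, 0], [0, 0, 0, 0], [0, 0, 0, 0], [0, 0, 0, 0], [0, 0, 0, 0], [0, 0, 0, 0], [0, 0, 0, 0], [0, 0, 0, 0]],
  ],
)

```text
clock: 26.05
tool_pos: [0.4597, -0.2843, 0.2795]
orientation: [180.0, 0.0, -4.3]
force: [-0.2, -0.7, -1.4]
opening: 0.0877
gripper_force: 0.0
```

Call:
send_rows(
  increments=[
    [[0, 0, 0, 0], [0, 0, 0, 0], [0, 0, 0, 0], [0, 0, 0, 0], [0, 0, 0, 0], [0, 0, 0, 0], [0, 0, 0, 0], [0, 0, 0, 0], [0, 0, 0, 0], [0, 0, 0, 0], [0, 0, 0, 0], [0, 0, 0, 0]],
  ],
)

```text
clock: 27.55
tool_pos: [0.4597, -0.2843, 0.2795]
orientation: [180.0, 0.0, -4.3]
force: [0.2, -0.3, -0.2]
opening: 0.0874
gripper_force: 0.0
```

Call:
send_rows(
  increments=[
    [[0, 0, 0, 0], [0, 0, 0, 0], [0, 0, 0, 0], [0, 0, 0, 0], [0, 0, 0, 0], [0, 0, 0, 0], [0, 0, 0, 0], [0, 0, 0, 0], [0, 0, 0, 0], [0, 0, 0, 0], [0, 0, 0, 0], [0, 0, 0, 0]],
  ],
)

```text
clock: 29.05
tool_pos: [0.4597, -0.2843, 0.2795]
orientation: [-180.0, 0.0, -4.3]
force: [0.1, 0.5, 0.0]
opening: 0.0875
gripper_force: 0.0
```

```bash
python3 - <<'E'
from h import *
snap('top','tf.png'); o=ctrl.get_obs(); print(o['clock'])
g=lambda f:cv2.imread('pics/'+f,0).astype(np.float32)[115:205,190:260].copy()
A,B=g('te.png'),g('tf.png')
d=cv2.phaseCorrelate(A,B,cv2.createHanningWindow(A.shape[::-1],cv2.CV_32F)); print(d,np.abs(A-B).mean())
if abs(d[0][0])<.15: print(ctrl.close_job())
E
```

```text
29.1
((0.0011518648995192393, 0.010284186901607484), 0.9858237203256583) 1.1742858
the job is handed in; nothing more can be done
None
```

The carriage is at rest with its pointer near the centre of the white mark block; it showed no movement over the last 4.5 s with the arm well clear, and I handed the job in at 29 s.

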